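# Roll-test two rollers on a gauge plate and reject the one that lifts

### The job

Test the two blue rollers one at a time by rolling each slowly away from the robot along the flat gauge plate towards the yellow-topped bridge. If a roller runs true, roll it on under the bridge, without ever lifting it off the plate, until it drops into the groove at the far end; if it lifts and jams at the bridge, do not force it, but draw it back, and lower it into the red tray before letting go. Deal with each roller fully before you roll the next, and leave everything else where it is.

Things in the scene. Friction and masses are not known exactly. Their poses are not given: they have to be found in the camera images.
- roller_1: Roller: two blue drums 32 mm in diameter and 22 mm wide on a steel neck 10 mm in diameter and 50 mm long; 94 mm long in all, about 0.16 kg. Origin on its axis, at the middle of the neck; y along the axis. It starts in a notch of the gauge, axis across the lane. It and roller_2 look alike; either may be the true one and lie in either notch. The true one rolls away freely when pushed, so keep a finger ahead of its neck too.
- roller_2: Roller like roller_1, same sizes, origin and axes. One of the two has drums out of round: 31 mm across one way, 37 mm across the other, flat side down at the start, so it rises as it rolls and jams at the bridge.
- gauge: Fixed plate 202 mm long (x) and 116 mm wide (y), flat top 12 mm above its underside; side curbs 102 mm apart, 20 mm high from the underside; two green stops at x = 95 mm, behind the drums only, 66 mm apart. Origin: centre of the underside. x points along the lane, the way to roll (away from the robot). On the flat a true roller's axis is at z = 28 mm; rolling it takes under 1 N, notches included.
- bridge: Fixed on the gauge over x = 5 to 53 mm of it: two posts with yellow lips, one over each drum, undersides 34 mm and tops 40 mm above the plate top. A true roller passes with 2 mm to spare. The middle, 64 mm wide between the lips, is open above for fingers. No roller may press on it with more than 25 N. Origin on the gauge's underside below the bridge's middle.
- notch_near (a point): Middle of the start notch nearer the robot, on the plate top (gauge x = -77 mm); 10 mm wide, a roller sinks 0.8 mm into it.
- notch_front (a point): Middle of the start notch nearer the bridge, on the plate top (gauge x = -21 mm); as notch_near.
- bridge_entry (a point): Point on the plate top at the middle of the lane below the near edge of the bridge (gauge x = 5 mm).
- end_groove (a point): Middle of the end groove, on the plate top (gauge x = 77 mm), beyond the bridge: 18 mm wide across the lane; a true roller drops 2.8 mm into it and stays (axis 25 mm above the gauge's origin).
- reject_tray: Red open tray, fixed, 120 x 100 mm outside (x, y), walls 4 mm thick and 22 mm high, inner floor about 4 mm above its underside; the roller fits with its axis along the tray's x. Origin: centre of the underside.
- screwdriver: Red-handled screwdriver lying, 195 mm, bystander. Origin under its middle.
- vial_amber: Amber vial standing, 28 mm wide, 64 mm high, bystander. Origin under its middle.
- loop_stand: Grey tubular loop on a fixed base plate (about 125 x 160 mm, 6 mm high), 215 mm high: an obstacle to keep clear of. Origin under its middle.
- viewing_vessel: Large round white vessel, fixed, 245 mm wide, 168 mm high with its posts: an obstacle to keep clear of. Origin under its middle.
- hex_key: Small hex key lying, 92 mm, bystander. Origin under its middle.
Not all that is in view belongs to the job. What is shaped like the roller_2 but green is not meant.

How it is judged:
On the way, in this order (a step that is already met when the one before it is completed fails the run):
1. one roller is rolled along the plate towards or under the bridge (((angular speed of roller_1 above 0.3 rad/s and z of roller_1 in the frame of gauge below 0.034 m and x of roller_1 in the frame of gauge between -0.012 and 0.06 m and y of roller_1 in the frame of gauge between -0.01 and 0.01 m) or (angular speed of roller_2 above 0.3 rad/s and z of roller_2 in the frame of gauge below 0.034 m and x of roller_2 in the frame of gauge between -0.012 and 0.06 m and y of roller_2 in the frame of gauge between -0.01 and 0.01 m))), for 0.1 s.
2. with the first roller dealt with (the true one in the end groove, or the out-of-round one in the red tray), the other roller is rolled along the plate towards or under the bridge ((((horizontal distance between roller_1 and end_groove below 0.007 m and z of roller_1 in the frame of gauge between 0.022 and 0.0265 m) and (angular speed of roller_2 above 0.3 rad/s and z of roller_2 in the frame of gauge below 0.034 m and x of roller_2 in the frame of gauge between -0.012 and 0.06 m and y of roller_2 in the frame of gauge between -0.01 and 0.01 m)) or ((x of roller_2 in the frame of reject_tray between -0.05 and 0.05 m and y of roller_2 in the frame of reject_tray between -0.04 and 0.04 m and z of roller_2 in the frame of reject_tray below 0.026 m) and (angular speed of roller_1 above 0.3 rad/s and z of roller_1 in the frame of gauge below 0.034 m and x of roller_1 in the frame of gauge between -0.012 and 0.06 m and y of roller_1 in the frame of gauge between -0.01 and 0.01 m)))), for 0.1 s.
At the end, for the whole second after the job is handed in: The true roller rests in the groove at the far end of the gauge plate (within 7 mm of its middle, dropped in), the out-of-round roller lies at rest on the floor of the red tray, and both are released (horizontal distance between roller_1 and end_groove below 0.007 m and z of roller_1 in the frame of gauge between 0.022 and 0.0265 m and x of roller_2 in the frame of reject_tray between -0.05 and 0.05 m and y of roller_2 in the frame of reject_tray between -0.04 and 0.04 m and z of roller_2 in the frame of reject_tray below 0.026 m and linear speed of each of roller_1, roller_2 below 0.02 m/s); the robot touches nothing.
It fails at once if a roller is forced against the bridge with more than 25 N (contact force between any of roller_1, roller_2 and bridge above 25 N).
It fails at once if the true roller is lifted off the plate (z of roller_1 in the frame of gauge above 0.045 m).
It fails at once if the true roller is flung along the plate (turning faster than 10 rad/s, about 0.16 m/s, before the groove) (angular speed of roller_1 above 10 rad/s and x of roller_1 in the frame of gauge below 0.06 m).
It fails at once if the out-of-round roller is let go in the air (more than 20 mm above where it rests on plate or in tray) (contact force between the fingers and roller_2 below 0.05 N and height (world z) of roller_2 above 0.05 m).
It fails at once if a bystander is moved more than 20 mm (distance of any of screwdriver, vial_amber, hex_key from where it was at the start of the episode above 0.02 m).
It also fails if it takes over 72 s, if anything falls off the work surface, if the arm or the gripper's body presses on something with over 40 N, if the wrist force passes 120 N, or if a joint passes its speed limit or range.

### The arm

A 6-joint arm with a two-finger parallel gripper is mounted at the origin on a cart in front of the work surface, level with it; the furniture and walls round the work are solid. World frame = base frame: x ahead of the robot, y to its left, z up, the work surface at z = 0. Lengths are in m, angles in rad, forces in N, time in s.
With the tool pointing down it reaches from about 0.325 to 0.775 m from the base axis. Payload 5.5 kg.
Tool frame: the origin (TCP) lies at the very end of the fingers, on their centre line; the grasp point (between the pads) lies 19 mm behind it; y points along the fingers, z is the direction in which the jaws open and shut, and the axes are right-handed (so a half turn about y gives the same grasp; the last joint's range is limited). The gripper opens to 85 mm and grips with 20 to 120 N. Pads are 22 mm wide; open, the fingers measure 114 mm over their backs; the gripper's body (76 mm by 85 mm) begins 54 mm behind the grasp point. The pads swing forward as they close: fully open they stand 13 mm farther back than shut.
Start: joints at [1.192, 0.091, 1.231, -0, 1.82, -0.057], TCP at [0.19, 0.569, 0.231] pointing down, gripper open.
Joint ranges: [-2.87, 2.87], [-0.86, 2.18], [0.17, 2.46], [-1.51, 4.65], [0.06, 2.69], [-2.65, 2.65]. Speed limits (rad/s): [2.57, 2.57, 3.01, 3.14, 3.14, 3.14].

### API

Orientations are given as a rotation vector (axis times angle).
In Python, from cell import arm gives the robot as it stands. Calls block until the motion is done:
- arm.movep(position, orientation): joint-space move of the TCP to a pose.
- arm.move_straight(position, rotation=None, max_speed=0.15): straight line of the TCP; rotation=None keeps the orientation; max_speed is the mean speed in m/s.
- arm.move_joints(angles): joint-space move.
- arm.gripper_to(opening, strength=None): finger opening in m; strength is the grip in N (None keeps the last); returns when the fingers have stopped.
- arm.wait(seconds).
- arm.solve_ik(position, orientation): joint angles nearest the present ones, or None.
- arm.state(): the state.
- arm.snapshot(name): name is "side" or "top" or "wrist"; returns a dict with "pixels" (400x640x3 uint8, red, green, blue), "K" (3x3 intrinsics, pixels), "xyz" and "attitude" of the camera in the world; the wrist camera has in their place "hand_eye" (4x4, takes a point from camera to tool coordinates, whose origin is the TCP and whose axes are the tool frame's). Camera axes: x right, y down, z forward; pixel columns grow to the right and rows downward; lengths in m; the calibration is good to about 2 mm. A picture is of the moment at which its call begins: read the wrist's pose just before it. There is no depth.
A pose or a line that the arm cannot do raises arm.IKError and nothing moves.
- arm.close_job(): hands the job in, once; it reports no verdict.
Trained networks look in the newest picture that a camera, given by its name, has taken for a name from the list of things; names that differ only in an ending like _2 or _b are one class to them, and where a whole thing is asked for, a point or a joint stands for the part that bears it (a point fixed in the world has none). Each returns a list of dicts, best first, with "confidence" (0 to 1); they miss things now and then, are a little off and sometimes report something else, mostly with a low value. They report only what shows in the picture. A call takes as long as a camera call. They do not tell look-alikes from the thing itself.
- arm.search_frame(camera, query): "box" ([left, top, right, bottom] in pixels, round what is visible of it).
- arm.outline_of(camera, query): "region" (400x640 bool, what is visible of it) and "box" ([left, top, right, bottom] in pixels, round what is visible of it).
The state is a dict: "t": time; "qpos": joint angles; "joint_velocities": joint speeds; "joint_torque": joint torques, N m; "tool_pos": TCP position; "ee_rot": TCP orientation; "ft_force": force on the tool from outside, world axes, zero at the start; "wrist_torque": the same for the moment, N m; "opening": finger opening in m.
Only numpy, scipy, OpenCV 4.12 (cv2) and the standard library are available. Lean on these libraries where they do the work, as an engineer would, in place of code of your own. Each camera call takes 0.05 s, during which the arm holds its last target.

## Working session

There is one attempt and no reset: what is moved stays moved. The work goes in short steps, each a Python script; the robot and the scene stay as the last script left them, time stands still between calls to the robot, and variables do not carry over. Pictures are saved under pics/ and viewed, and the job is handed in when it is done.

```bash
ls; mkdir -p pics
cat > h.py <<'E'
from cell import arm
import numpy as np, cv2
from scipy.spatial.transform import Rotation as R
def snap(cam,name,crop=None,scale=1):
    s=arm.snapshot(cam); im=s["pixels"][:,:,::-1].copy()
    if crop: im=im[crop[1]:crop[3],crop[0]:crop[2]]
    if scale!=1: im=cv2.resize(im,None,fx=scale,fy=scale,interpolation=cv2.INTER_CUBIC)
    cv2.imwrite(f"pics/{name}.png",im); return s
E
python3 - <<'E'
from h import *
for c in ["side","top","wrist"]:
    s=snap(c,c+"0"); print(c,{k:np.round(v,4).tolist() for k,v in s.items() if k!="pixels"})
    for q in ["roller_1","gauge","bridge","reject_tray","screwdriver","vial_amber","hex_key","loop_stand","viewing_vessel"]:
        print(q,[(np.round(d["box"]).tolist(),round(d["confidence"],2)) for d in arm.search_frame(c,q)])
print(arm.state())
E
```

```text
pics
side {'K': [[386.5516, 0.0, 315.2475], [0.0, 386.5516, 206.8503], [0.0, 0.0, 1.0]], 'xyz': [0.2521, 1.0801, 0.5002], 'attitude': [-0.4507, 2.4809, -1.5502]}
roller_1 [([331.0, 228.0, 356.0, 257.0], 0.83), ([274.0, 330.0, 340.0, 360.0], 0.78), ([307.0, 228.0, 331.0, 255.0], 0.73)]
gauge [([264.0, 212.0, 360.0, 268.0], 0.98)]
bridge [([283.0, 214.0, 321.0, 249.0], 0.7), ([261.0, 212.0, 362.0, 265.0], 0.37)]
reject_tray [([352.0, 207.0, 407.0, 238.0], 0.75)]
screwdriver [([248.0, 256.0, 263.0, 317.0], 0.56)]
vial_amber [([286.0, 189.0, 290.0, 214.0], 0.74), ([249.0, 260.0, 261.0, 316.0], 0.18)]
hex_key [([342.0, 290.0, 349.0, 322.0], 0.41)]
loop_stand [([316.0, 141.0, 361.0, 227.0], 0.89)]
viewing_vessel []
top {'K': [[424.7701, 0.0, 331.2927], [0.0, 424.7701, 200.3156], [0.0, 0.0, 1.0]], 'xyz': [0.4649, 0.2747, 1.4722], 'attitude': [-2.2328, 2.1798, -0.0754]}
roller_1 [([294.0, 205.0, 319.0, 214.0], 0.72), ([205.0, 221.0, 222.0, 245.0], 0.71), ([291.0, 222.0, 322.0, 232.0], 0.69), ([287.0, 174.0, 328.0, 233.0], 0.29)]
gauge [([287.0, 170.0, 323.0, 233.0], 0.8), ([293.0, 205.0, 320
[... 851 characters left out ...]
4.0], 0.57)]
loop_stand []
viewing_vessel []
{'t': 1.5, 'qpos': array([ 1.19231378e+00,  9.10864273e-02,  1.23065856e+00,  2.28276584e-05,
        1.81980517e+00, -5.67100753e-02]), 'joint_velocities': array([ 0.00071466, -0.00035947, -0.00085238,  0.0007744 , -0.00131842,
       -0.00067394]), 'joint_torque': array([-8.26760916e-04, -4.58451283e+01, -4.18094516e+01, -1.45918034e-04,
        5.49136730e-04, -3.81376466e-06]), 'tool_pos': array([0.18975815, 0.56922776, 0.23130677]), 'ee_rot': array([-1.55595945,  0.25252618, -0.25250659]), 'ft_force': array([-0.05550063, -0.44957964, -0.73425121]), 'wrist_torque': array([-0.02230177, -0.04926243,  0.06804186]), 'opening': 0.08538652911357363}
```

View pics/side0.png

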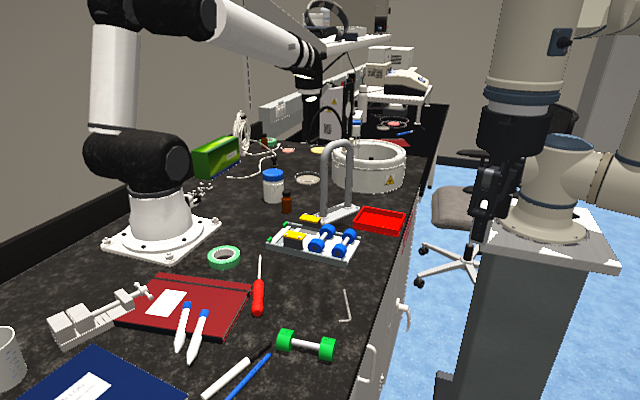

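View pics/top0.png

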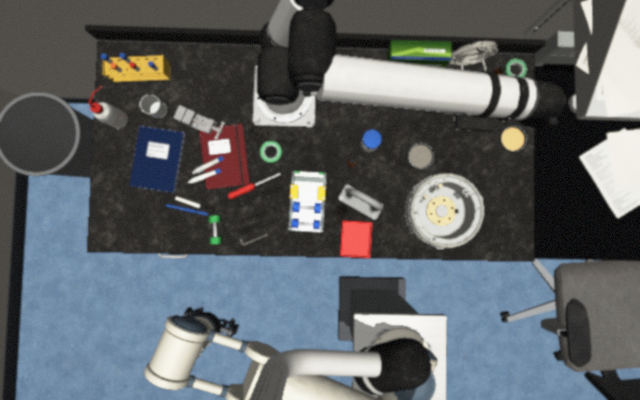

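View pics/wrist0.png

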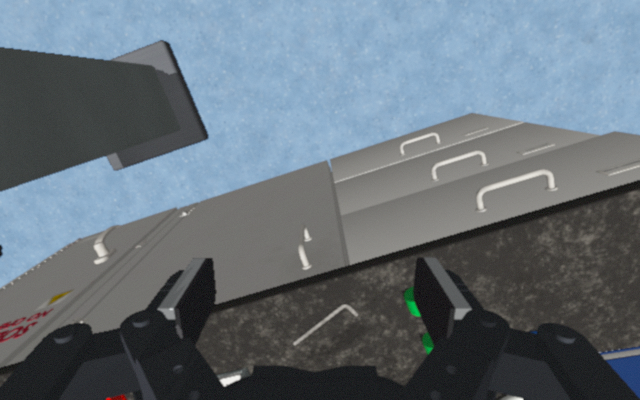

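Side view: gauge at about (310,240), with the bridge at its left end and both blue rollers at (322,240) and (344,242). The red tray is at (380,220) and the loop at (340,185). The green dumbbell at (306,345) is the look-alike. In the top view, the rollers are at (307,209) and (307,227), and the tray at (356,240). I'll get rough coordinates from the top view, then look with the wrist camera.

```bash
cat >> h.py <<'E'
def campose(s,st=None):
    if "hand_eye" in s:
        T=np.eye(4);T[:3,:3]=R.from_rotvec(st["ee_rot"]).as_matrix();T[:3,3]=st["tool_pos"]
        T=T@s["hand_eye"]; return T[:3,:3],T[:3,3]
    return R.from_rotvec(s["attitude"]).as_matrix(),np.array(s["xyz"])
def topix(P,K,Rc,C):
    p=(np.atleast_2d(P)-C)@Rc@np.array(K).T; return p[:,:2]/p[:,2:]
def toplane(uv,z,K,Rc,C):
    uv=np.atleast_2d(uv); d=np.c_[uv,np.ones(len(uv))]@np.linalg.inv(K).T@Rc.T
    return C+d*((z-C[2])/d[:,2])[:,None]
def tool(yaw):  # tool y down, z (jaw) along heading yaw
    z=np.array([np.cos(yaw),np.sin(yaw),0]);y=np.array([0,0,-1.]);x=np.cross(y,z)
    return R.from_matrix(np.c_[x,y,z]).as_rotvec()
E
python3 - <<'E'
from h import *
s=snap("top","top1",(220,150,420,270),4)
Rc,C=campose(s);K=s["K"]
for n,uv,z in [("front",(307,209),.028),("near",(307,227),.028),("tray",(356,240),.01),("loop",(360,203),.006),("br",(309,193),.05),("vessel",(446,210),.1),("hex",(255,240),0)]:
    print(n,toplane(uv,z,K,Rc,C).round(3))
for p,yaw in [((0.44,0.34,0.30),0.),((0.44,0.34,0.30),-0.1),((0.47,0.36,0.02),0.),((0.33,0.19,0.02),1.57),((0.33,0.19,0.02),-1.57)]:
    q=arm.solve_ik(p,tool(yaw)); print(p,yaw,None if q is None else np.round(q,2))
E
```

```text
front [[0.504 0.329 0.028]]
near [[0.443 0.327 0.028]]
tray [[0.402 0.158 0.01 ]]
loop [[0.53  0.147 0.006]]
br [[0.557 0.323 0.05 ]]
vessel [[ 0.51  -0.125  0.1  ]]
hex [[0.394 0.506 0.   ]]
(0.44, 0.34, 0.3) 0.0 [ 0.6  -0.    1.2   0.    1.94  0.6 ]
(0.44, 0.34, 0.3) -0.1 [ 0.6  -0.    1.2  -0.    1.94  0.7 ]
(0.47, 0.36, 0.02) 0.0 [0.6  0.13 1.56 0.   1.45 0.6 ]
(0.33, 0.19, 0.02) 1.57 [ 0.43 -0.48  2.11 -0.    1.52 -1.14]
(0.33, 0.19, 0.02) -1.57 [ 0.43 -0.48  2.11 -0.    1.52  2.  ]
```

View pics/top1.png

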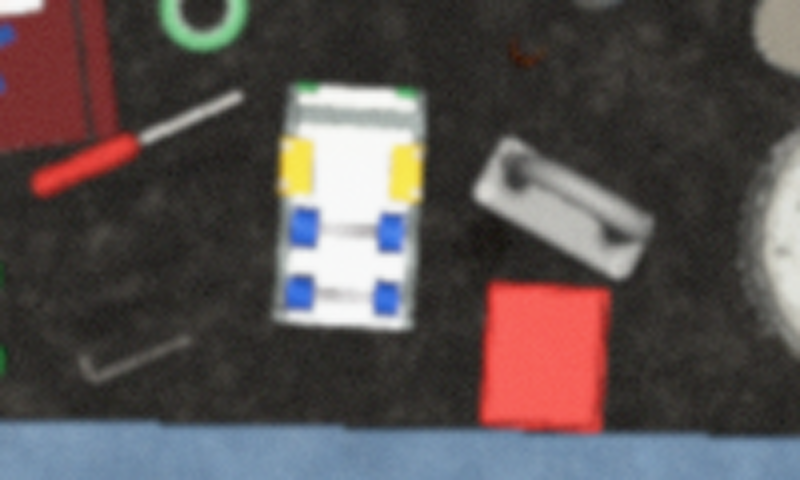

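Run:
```python
from h import *
arm.movep((0.50,0.29,0.25),tool(0.0))
st=arm.state(); s=snap("wrist","w1")
np.savez("w1.npz",pix=s["pixels"],K=s["K"],he=s["hand_eye"],p=st["tool_pos"],r=st["ee_rot"])
Rc,C=campose(s,st);K=s["K"]; print(st["t"],st["tool_pos"],st["ft_force"])
for q in ["roller_1","gauge","bridge","reject_tray","end_groove"]:
    for d in arm.search_frame("wrist",q):
        b=d["box"]; print(q,np.round(b).tolist(),round(d["confidence"],2),toplane(((b[0]+b[2])/2,(b[1]+b[3])/2),.02,K,Rc,C).round(3))
```

```text
3.0917 [0.49944433 0.29094001 0.24993138] [ 0.59142191 -0.19079511 -0.2332045 ]
roller_1 [257.0, 72.0, 288.0, 170.0] 0.84 [[0.454 0.331 0.02 ]]
roller_1 [302.0, 77.0, 350.0, 171.0] 0.8 [[0.511 0.328 0.02 ]]
gauge [250.0, 64.0, 446.0, 186.0] 0.94 [[0.535 0.327 0.02 ]]
bridge [348.0, 69.0, 411.0, 188.0] 0.91 [[0.569 0.323 0.02 ]]
bridge [186.0, 218.0, 290.0, 305.0] 0.72 [[0.407 0.163 0.02 ]]
reject_tray [184.0, 217.0, 288.0, 298.0] 0.76 [[0.404 0.168 0.02 ]]
end_groove [249.0, 62.0, 448.0, 187.0] 0.55 [[0.536 0.327 0.02 ]]
```

View pics/w1.png

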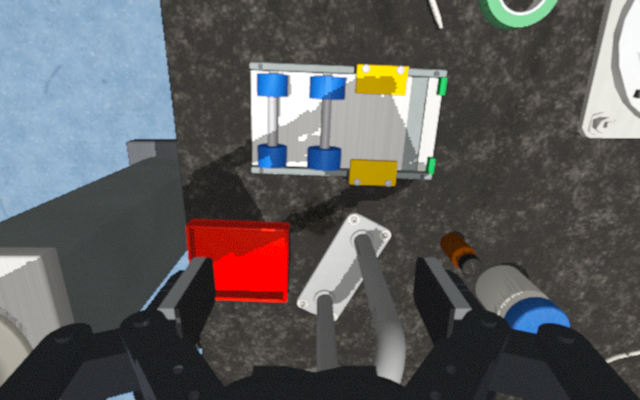

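The wrist view shows the gauge at (250–446, 64–186), with the near roller at (272,120), the front roller at (327,122), the bridge at (380,125), the tray at (238,260) and the loop below. I'll enlarge the crop to get precise corners.

Run:
```python
import numpy as np,cv2
d=np.load("w1.npz");im=d["pix"][:,:,::-1]
cv2.imwrite("pics/w1a.png",cv2.resize(im[55:200,240:460],None,fx=3.6,fy=3.6,interpolation=cv2.INTER_CUBIC))
cv2.imwrite("pics/w1b.png",cv2.resize(im[205:315,175:305],None,fx=5,fy=5,interpolation=cv2.INTER_CUBIC))
```

```text
(no output)
```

View pics/w1a.png

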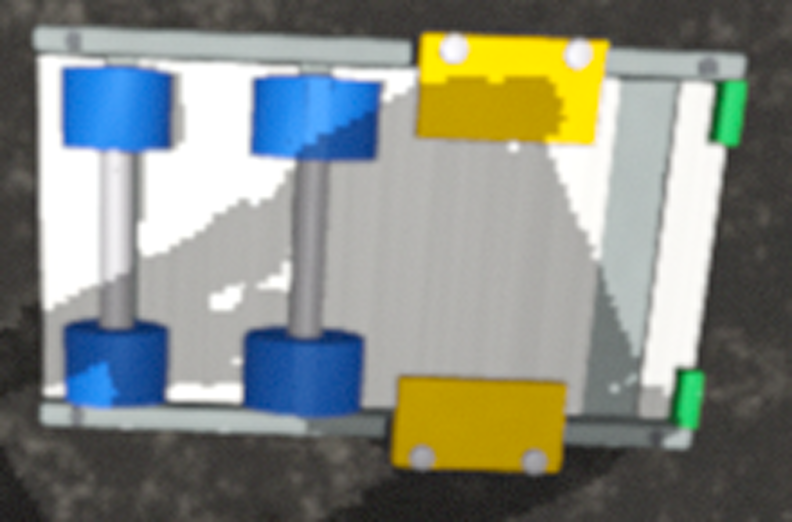

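View pics/w1b.png

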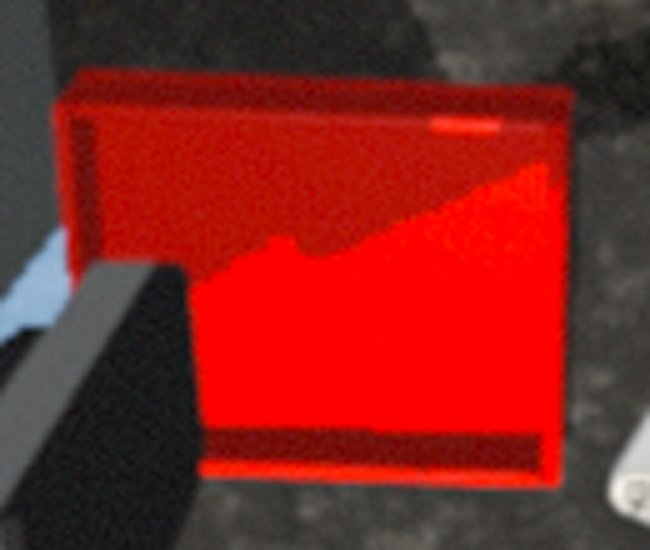

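```bash
cat > fit.py <<'E'
from h import *
from scipy.optimize import least_squares
d=np.load("w1.npz"); Rc,C=campose({"hand_eye":d["he"]},{"ee_rot":d["r"],"tool_pos":d["p"]});K=d["K"]
def crop(a): return np.array(a)/3.6+np.array([240,55])-0.36
obj=np.array([[-.101,.058,.020],[.101,.058,.020],[.101,-.058,.020],[.005,.032,.052],[.053,.032,.052],[.005,-.032,.052],[.053,-.032,.052]])
px=crop([(34,28),(745,55),(690,447),(417,137),(594,145),(400,376),(566,382)])
def W(v,o): c,s=np.cos(v[2]),np.sin(v[2]); return np.c_[v[0]+c*o[:,0]-s*o[:,1],v[1]+s*o[:,0]+c*o[:,1],o[:,2]]
f=least_squares(lambda v:(topix(W(v,obj),K,Rc,C)-px).ravel(),[.53,.33,-.05])
print("gauge",f.x.round(4)); print((topix(W(f.x,obj),K,Rc,C)-px).round(1).tolist())
v=f.x
for n,x in [("near",-.077),("front",-.021)]:
    print(n,crop([0,0])[0], ((topix(W(v,np.array([[x,.025,.028],[x,-.025,.028]])),K,Rc,C)-np.array([240,55]))*3.6).round(0).tolist())
# tray
tp=np.array([(575,92),(557,487),(205,478)])/5+np.array([175,205])
print(toplane(tp[:1],0,K,Rc,C),toplane(tp[1:],.022,K,Rc,C), toplane(np.array([[65,75]])/5+[175,205],0.0,K,Rc,C))
E
python3 fit.py
```

```text
gauge [ 0.5312  0.328  -0.0333]
[[-0.4, -0.5], [0.4, -0.6], [-0.1, 0.3], [-0.7, 0.5], [0.4, 0.1], [-0.5, 0.2], [0.9, 0.2]]
near 239.64 [[114.0, 151.0], [114.0, 326.0]]
front 239.64 [[311.0, 158.0], [303.0, 332.0]]
[[0.46906461 0.20437383 0.        ]] [[0.46405889 0.10611652 0.022     ]
 [0.37558641 0.10859088 0.022     ]] [[0.34371839 0.20866557 0.        ]]
```

The gauge fits to under 1 px: x=0.531, y=0.328, yaw −0.033. The tray is near (0.4065, 0.157).

There are three dumbbell-shaped things in the wrist frame: blue at (272,120), blue at (327,122), and the green one that only shows in the first images. The two blue ones in the gauge notches are the ones meant, as the enlarged crop confirms. The front one's drums look wider (about 33 px against 29), which hints that it's out of round, but the roll test decides. The front one also has to go first, because it blocks the near one.

```bash
cat >> h.py <<'E'
G=np.array([0.5312,0.3280,-0.0333])
c_,s_=np.cos(G[2]),np.sin(G[2])
def gw(x,y,z): return (G[0]+c_*x-s_*y,G[1]+s_*x+c_*y,z)
def gx(st): 
    d=st["tool_pos"][:2]-G[:2]; return np.array([c_*d[0]+s_*d[1],-s_*d[0]+c_*d[1],st["tool_pos"][2]])
def fg(st=None):
    f=(st or arm.state())["ft_force"]; return np.array([c_*f[0]+s_*f[1],-s_*f[0]+c_*f[1],f[2]])
def favg(n=4,dt=0.02):
    a=[]
    for i in range(n): a.append(fg()); arm.wait(dt)
    return np.mean(a,0)
TR=tool(G[2])
E
python3 - <<'E'
from h import *
arm.gripper_to(0.040)
arm.movep(gw(-.021,0,0.12),TR)
arm.move_straight(gw(-.021,0,0.06),max_speed=0.15)
st=arm.state();print(st["t"],gx(st)*1e3,st["opening"]); s=snap("wrist","w2")
s=snap("side","s2",(230,130,430,280),4)
E
```

```text
5.05 [-20.19294475   0.21521199  61.91145042] 0.03978755267846215
```

View pics/w2.png

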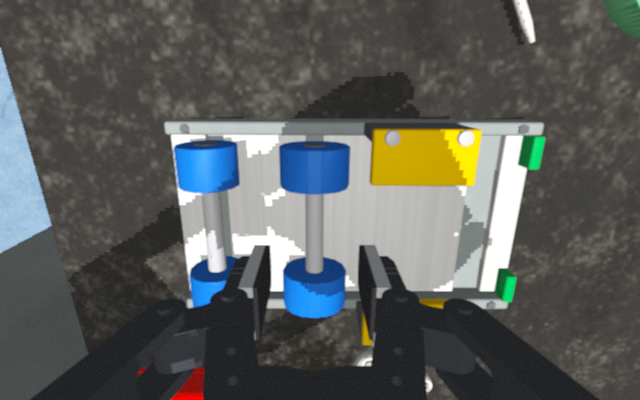

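View pics/s2.png

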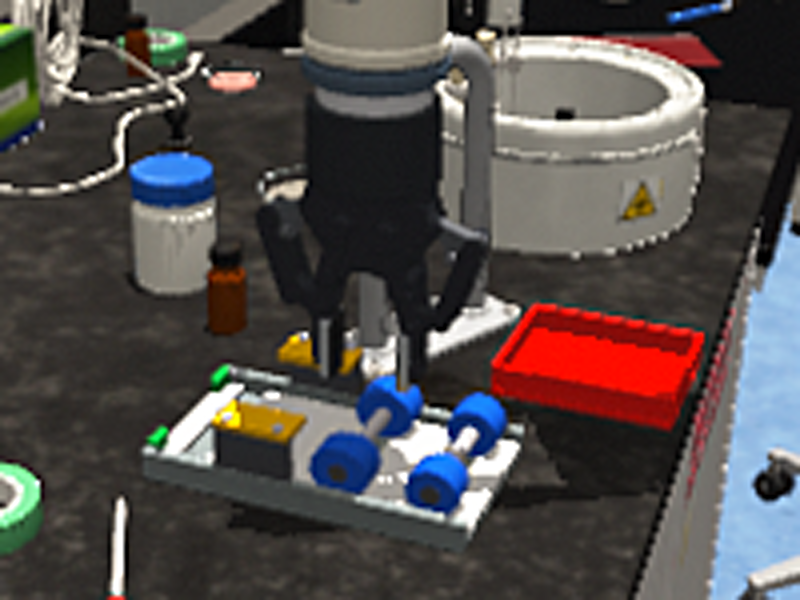

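The jaws straddle the front neck: the fingers are at columns 268 and 360, and the neck at 313. In the side view the front roller's drum at (345,462) looks wider and flatter. Next I'll descend, narrow the fingers and roll.

Run:
```python
from h import *
arm.move_straight(gw(-.021,0,0.017),max_speed=0.08)
arm.wait(0.1); st=arm.state(); print(st["t"],gx(st)*1e3,fg(st))
arm.gripper_to(0.018)
arm.wait(0.2); b=favg(); st=arm.state(); print(st["t"],gx(st)*1e3,st["opening"],b.round(2))
for i in range(4): print(fg().round(2)); arm.wait(.03)
s=snap("wrist","w3")
s=snap("side","s3",(250,180,390,285),5)
```

```text
5.9333 [-20.57830931   0.24509379  17.7391366 ] [-0.2825846  -0.56011635  1.04797928]
6.5417 [-2.09979547e+01 -1.33010120e-02  1.69949803e+01] 0.017907477586228352 [ 0.22 -0.31  0.14]
[-0.23 -0.44  0.12]
[-0.04  0.67  0.44]
[ 0.06 -0.19  0.51]
[ 0.8   0.28 -0.73]
```

View pics/s3.png

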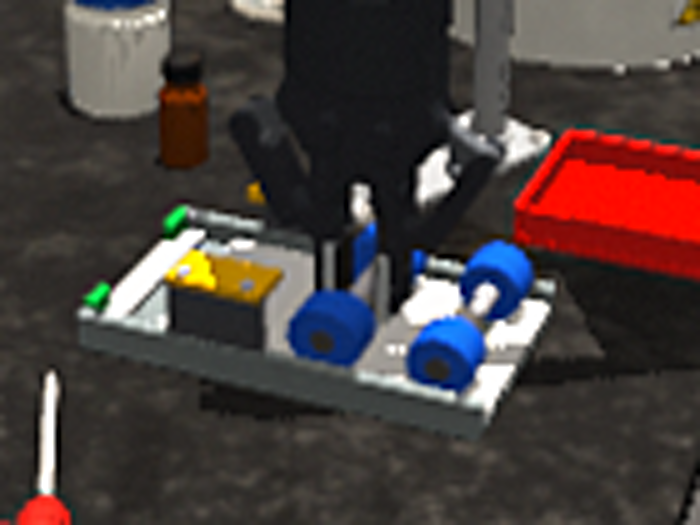

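View pics/w3.png

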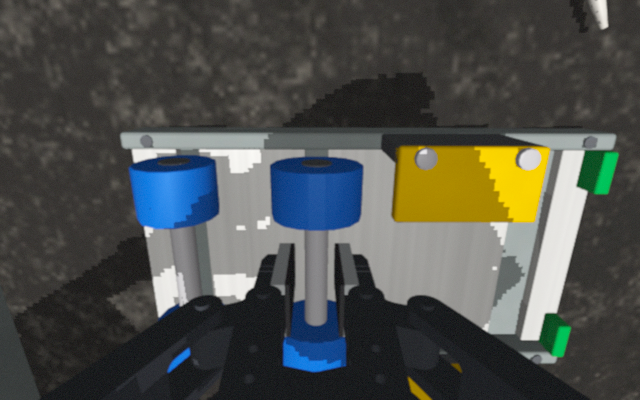

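The neck sits between the pads at (317,280). Force noise is about 0.5 N. Now I'll roll towards the bridge, then take 0.5 mm steps with a force check after each.

```bash
cat >> h.py <<'E'
def push(x0,x1,z,base,lim=2.5,step=0.0005,n=4):
    """small forward steps in gauge x, stop when outside push-back exceeds lim"""
    x=x0
    while x<x1-1e-9:
        x=min(x+step,x1); arm.move_straight(gw(x,0,z),max_speed=0.02)
        f=favg(n,0.01)-base
        if f[0]<-lim:
            f=favg(n,0.01)-base
            if f[0]<-lim: return x,f,True
    return x,f,False
E
python3 - <<'E'
from h import *
z=.017; b=favg(8,.02); np.save("b.npy",b); print("base",b.round(2))
for x in (-.010,-.0035):
    arm.move_straight(gw(x,0,z),max_speed=0.022); st=arm.state(); f=favg(); print(st["t"],gx(st)[0]*1e3,(f-b).round(2))
    if (f-b)[0]<-3: raise SystemExit
r=push(-.0035,.002,z,b); st=arm.state(); print(st["t"],r,gx(st)[0]*1e3)
s=snap("wrist","w4")
s=snap("side","s4",(250,180,390,285),5)
E
```

```text
base [-0.05  0.11 -0.17]
7.5583 -9.968854113505929 [ 0.12  0.28 -0.13]
8.0667 -3.3395140532071337 [-0.37  0.16 -0.03]
11.25 (0.002, array([-0.36568696, -0.13171387, -0.17387366]), False) 2.040585058929907
```

View pics/w4.png

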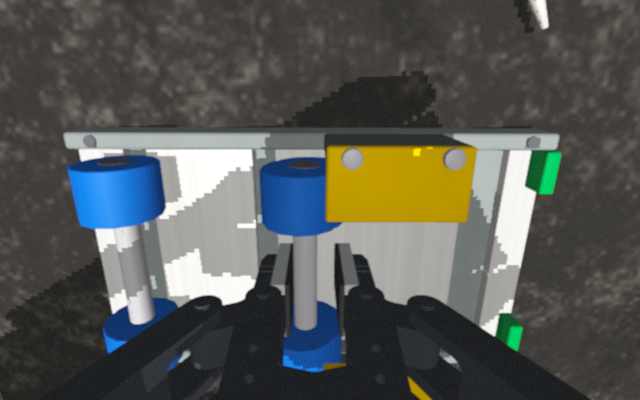

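View pics/s4.png

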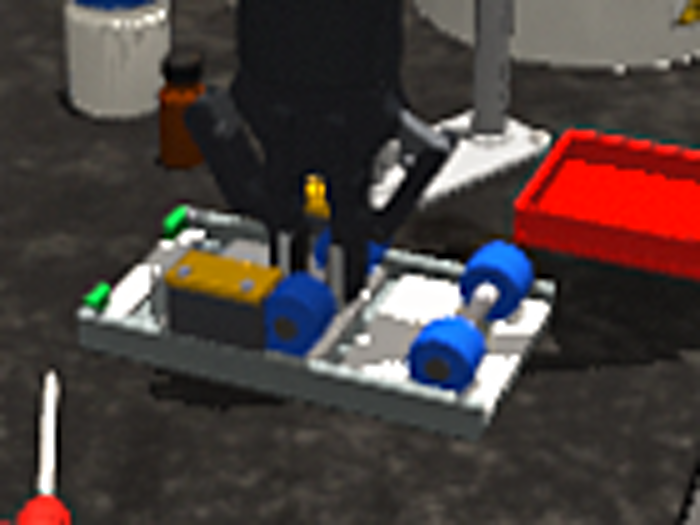

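The roller has rolled and now stands taller, with its drum at (300,312) right at the lip. I'll keep stepping.

Run:
```python
from h import *
z=.017; b=np.load("b.npy")
r=push(.002,.016,z,b,lim=2.2); st=arm.state(); print(st["t"],r,gx(st)*1e3)
s=snap("wrist","w5")
s=snap("side","s5",(250,180,390,285),5); print(favg()-b)
```

```text
12.2333 (0.0035, array([-3.4247179 , -0.45499819,  2.52738507]), True) [ 3.13513031  0.0274905  17.02053286]
[-3.87288623 -0.5221364   2.87097168]
```

View pics/w5.png

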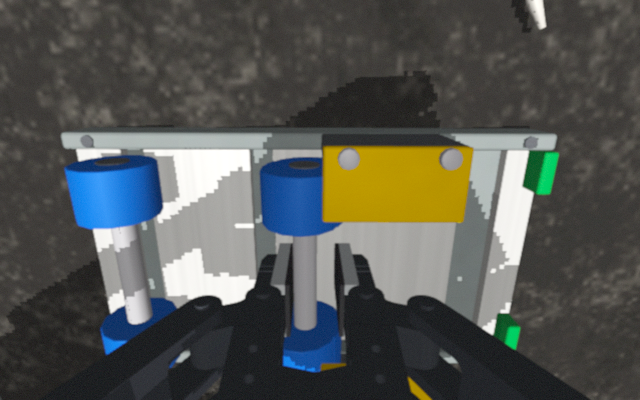

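View pics/s5.png

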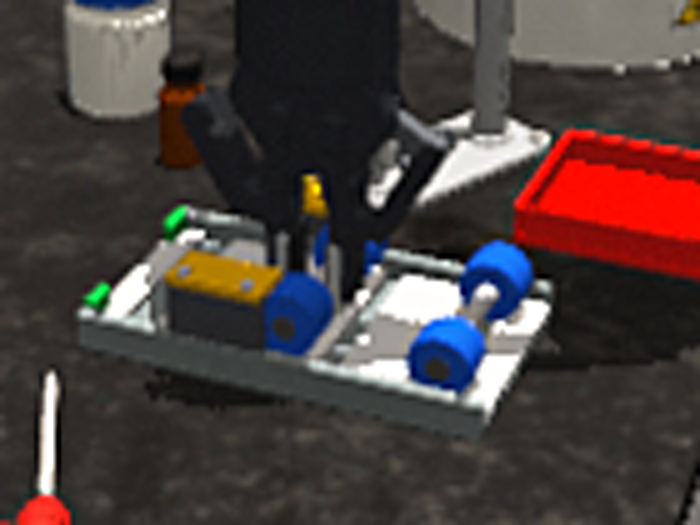

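It has jammed: 3.9 N of push-back and a lifting force at gauge x ≈ 0, where a true roller would pass without touching. So this is the out-of-round one. I'll draw it back, grip the neck and lift, checking how close the loop is before going over the tray.

Run:
```python
from h import *
z=.017
arm.move_straight(gw(-.030,0,z),max_speed=0.04); arm.wait(0.2)
arm.gripper_to(0.0,strength=45); st=arm.state(); print(st["t"],st["opening"],gx(st)*1e3)
s=snap("wrist","w6")
s=snap("side","s6",(250,180,390,285),5)
# loop feet from w1
d=np.load("w1.npz"); Rc,C=campose({"hand_eye":d["he"]},{"ee_rot":d["r"],"tool_pos":d["p"]})
print(toplane([(325,297),(362,238),(300,305),(353,215),(390,235)],.006,d["K"],Rc,C).round(3))
```

```text
13.8167 0.007898879433154695 [-2.97102203e+01 -2.45882610e-02  1.71917131e+01]
[[0.513 0.103 0.006]
 [0.558 0.188 0.006]
 [0.48  0.091 0.006]
 [0.546 0.218 0.006]
 [0.592 0.192 0.006]]
```

View pics/w6.png

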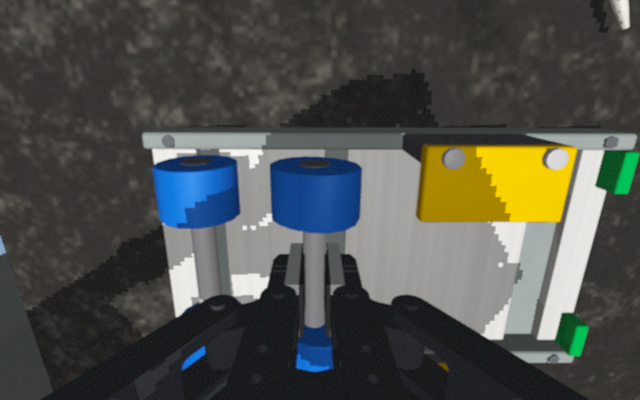

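View pics/s6.png

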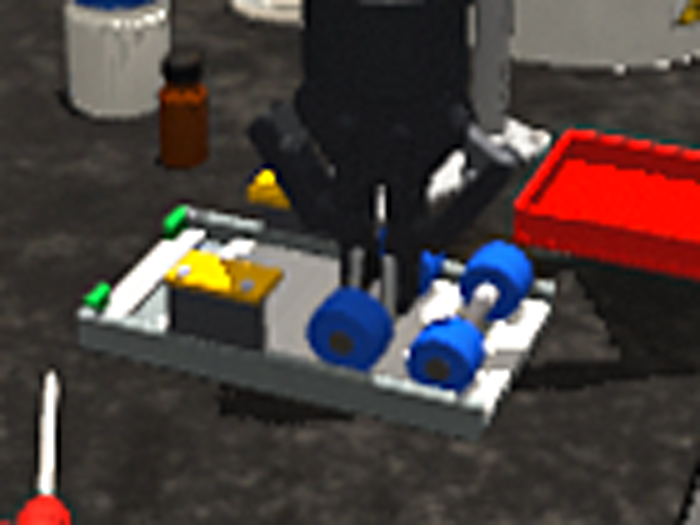

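The neck is held between the pads at (315,270), and the loop's nearest tube is at (0.513, 0.103), far enough from the tray. I'll do a small test lift first.

Run:
```python
from h import *
b=np.load("b.npy")
arm.move_straight(gw(-.030,0,.029),max_speed=0.05); arm.wait(.15)
st=arm.state(); print(st["t"],st["opening"],gx(st)*1e3,(favg()-b).round(2))
s=snap("side","s7",(250,180,390,285),5)
```

```text
14.4583 0.008331715973590571 [-30.21908395  -0.11227813  28.65084551] [-0.17 -0.07 -1.69]
```

View pics/s7.png

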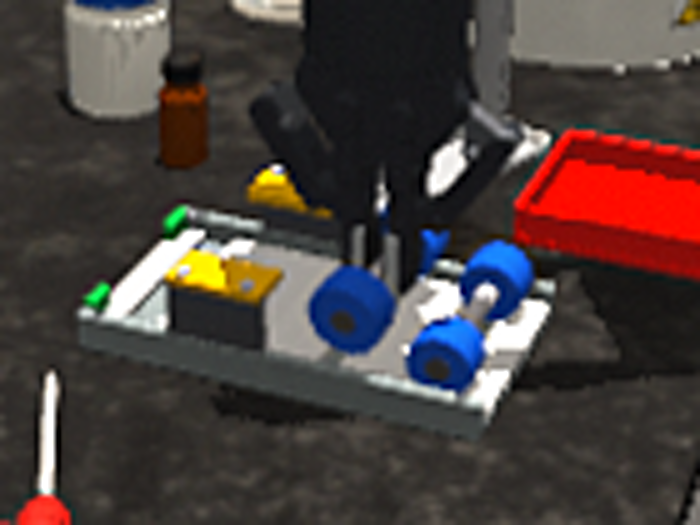

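Held: the weight reads 1.7 N, as expected. Before carrying it over, I'll refine the tray pose with the side view.

Run:
```python
from h import *
s=snap("side","s8",(340,195,420,245),10)
np.savez("s8.npz",K=s["K"],r=s["attitude"],c=s["xyz"])
```

```text
(no output)
```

View pics/s8.png

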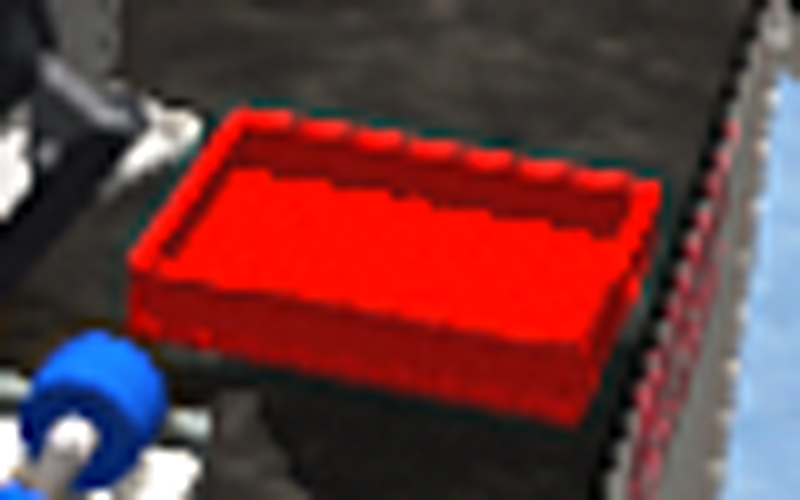

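Run:
```python
from h import *
from scipy.optimize import least_squares
d=np.load("s8.npz");Ks=d["K"];Rs=R.from_rotvec(d["r"]).as_matrix();Cs=d["c"]
w=np.load("w1.npz");Rw,Cw=campose({"hand_eye":w["he"]},{"ee_rot":w["r"],"tool_pos":w["p"]});Kw=w["K"]
os_=np.array([[.06,-.05,.022],[-.06,-.05,.022],[.06,.05,.022],[.06,.05,0],[-.06,.05,0]])
ps=np.array([(237,106),(662,182),(128,262),(128,330),(575,425)])/10+[340,195]
ow=np.array([[.06,.05,0],[.06,-.05,.022]]); pw=np.array([(575,92),(557,487)])/5+[175,205]
def W(v,o): c,s=np.cos(v[2]),np.sin(v[2]); return np.c_[v[0]+c*o[:,0]-s*o[:,1],v[1]+s*o[:,0]+c*o[:,1],o[:,2]]
res=lambda v:np.r_[(topix(W(v,os_),Ks,Rs,Cs)-ps).ravel(),(topix(W(v,ow),Kw,Rw,Cw)-pw).ravel()]
f=least_squares(res,[.4065,.157,-.03]);print(f.x.round(4),res(f.x).round(1))
yaw=f.x[2]+np.pi/2
for z in (.15,.012): print(arm.solve_ik((f.x[0],f.x[1],z),tool(yaw)))
```

```text
[ 0.4062  0.1579 -0.0465] [-0.1 -0.1 -0.2  0.1 -0.1 -0.5 -0.5  0.1 -0.2 -0.2 -0.5 -0.5 -0.1  0.6]
[ 2.92680226e-01 -3.62468167e-01  1.78774570e+00 -4.44089210e-16
  1.71631512e+00 -1.23164628e+00]
[ 2.92680226e-01 -2.96965377e-01  1.98358010e+00 -4.44089210e-16
  1.45497793e+00 -1.23164628e+00]
```

Tray pose is fitted at (0.406, 0.158), yaw −0.047, with residuals ≤ 0.6 px. Now I'll carry the roller over and lower it.

Run:
```python
from h import *
T=(0.4062,0.1579); TT=tool(-0.0465+np.pi/2)
arm.move_straight(gw(-.030,0,.14),max_speed=0.15)
st=arm.state();print(st["t"],st["opening"])
arm.movep((T[0],T[1],.14),TT)
arm.move_straight((T[0],T[1],.05),max_speed=0.12); arm.wait(.1)
st=arm.state();print(st["t"],st["opening"],st["tool_pos"].round(4),favg().round(2))
s=snap("wrist","w9"); snap("side","s9",(300,150,440,255),5)
```

```text
15.5167 0.008070776088435257
18.0917 0.007961149031206696 [0.4069 0.1581 0.0512] [-0.32  0.02 -1.01]
```

View pics/w9.png

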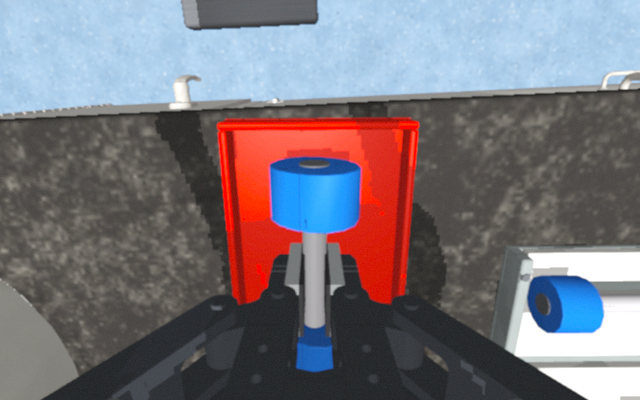

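View pics/s9.png

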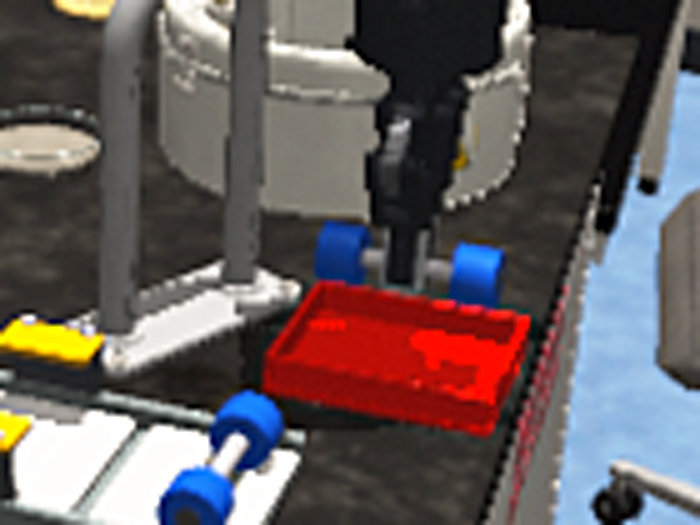

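The roller is aligned with the tray's long axis and inside both side walls (tray at columns 220–418, drum at 270–360). I'll lower it until it touches, then release.

Run:
```python
from h import *
T=(0.4062,0.1579)
arm.move_straight((*T,.014),max_speed=0.06); arm.wait(.15); b=favg(6)
z=.014; print(arm.state()["tool_pos"].round(4),b.round(2))
while z>.0068:
    z-=.0006; arm.move_straight((*T,z),max_speed=0.02); f=favg(4)-b
    if f[2]>1.2: break
print("contact",z,f.round(2),arm.state()["t"])
snap("side","s10",(300,150,440,255),5)
arm.gripper_to(.02); arm.gripper_to(.04); arm.wait(.3); print(arm.state()["tool_pos"].round(4),favg())
arm.move_straight((*T,.12),max_speed=0.12); print(arm.state()["t"])
s=snap("wrist","w10"); snap("side","s11",(300,150,440,255),5)
```

```text
[0.4065 0.158  0.0144] [ 0.25  0.02 -1.61]
contact 0.008600000000000002 [-2.89 -0.79  5.66] 22.1083
[0.4062 0.1579 0.0086] [ 0.32839859 -0.1632136   0.02383539]
24.2083
```

View pics/w10.png

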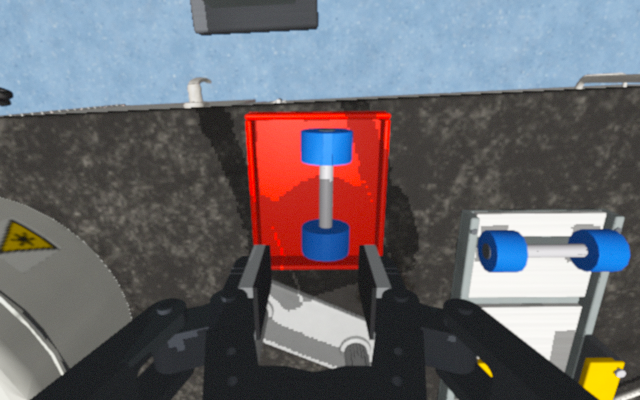

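View pics/s11.png

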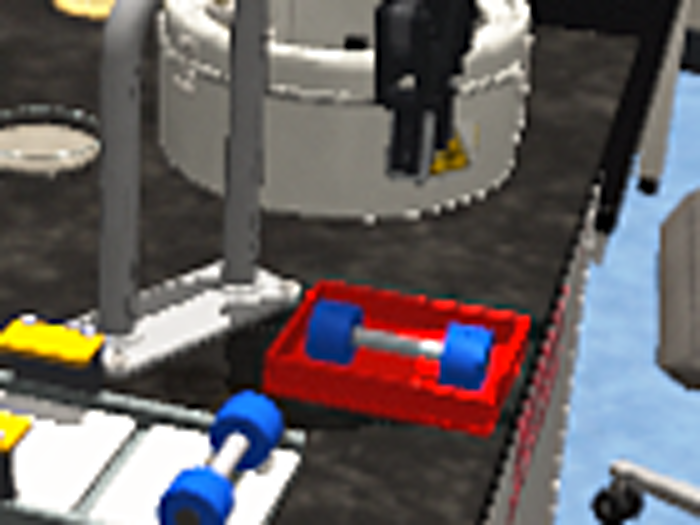

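The out-of-round roller lies flat on the tray floor (wrist view column 326, inside the walls at 248–388). Now the near roller.

Run:
```python
from h import *
arm.movep(gw(-.077,0,.13),TR)
arm.move_straight(gw(-.077,0,.06),max_speed=0.15); arm.wait(.1)
st=arm.state();print(st["t"],gx(st)*1e3); s=snap("wrist","w12")
```

```text
26.6333 [-76.17358605   0.50949772  61.80290091]
```

View pics/w12.png

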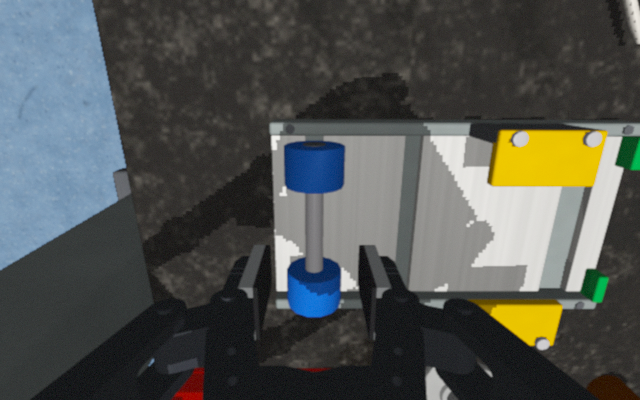

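The jaws straddle the near neck: fingers at columns 268 and 360, neck at 314. I'll descend, narrow the fingers and roll slowly with force checks.

Run:
```python
from h import *
z=.017
arm.move_straight(gw(-.077,0,z),max_speed=0.08); arm.wait(.1)
arm.gripper_to(.018); arm.wait(.2); b=favg(8); np.save("b2.npy",b)
st=arm.state();print(st["t"],gx(st)*1e3,st["opening"],b.round(2))
for x in list(np.arange(-.067,-.006,.010))+[-.004,0,.003,.006]:
    arm.move_straight(gw(x,0,z),max_speed=0.03); f=favg(4,.015)-b; print(round(x*1e3,1),f.round(2))
    if f[0]<-2.5: print("STOP"); break
print(arm.state()["t"])
snap("wrist","w13"); snap("side","s13",(250,180,390,285),5)
```

```text
28.1417 [-7.70204673e+01 -2.66434844e-02  1.69758514e+01] 0.018434538280242423 [-0.08 -0.05  0.13]
-67.0 [-0.21 -0.05  0.34]
-57.0 [-0.04 -0.1  -0.56]
-47.0 [-0.19  0.42 -0.31]
-37.0 [-0.06 -0.17 -0.59]
-27.0 [ 0.17 -0.38  0.38]
-17.0 [-0.05  0.03  0.13]
-7.0 [ 0.02  0.21 -0.05]
-4.0 [ 0.02  0.35 -0.27]
0.0 [ 0.23  0.26 -0.27]
3.0 [-0.12  0.01 -0.27]
6.0 [ 0.32 -0.05 -0.01]
33.2917
```

View pics/w13.png

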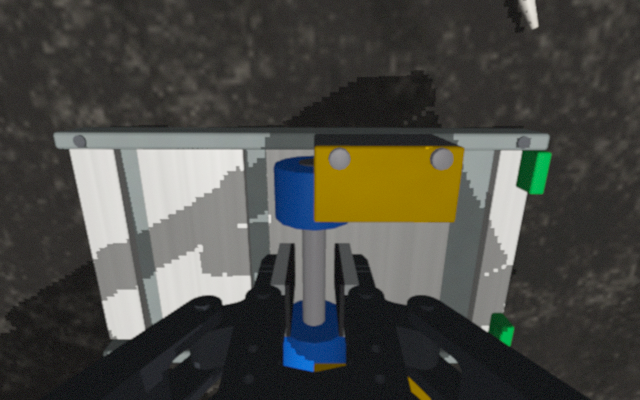

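View pics/s13.png

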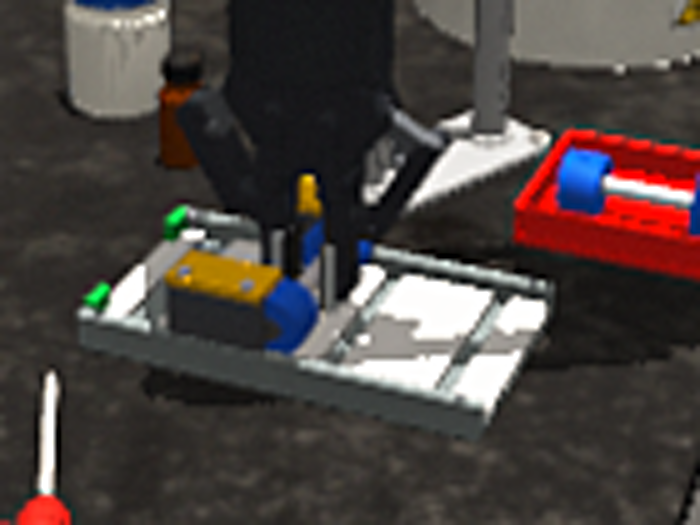

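The roller is going under the lip with no push-back, so it runs true. I'll roll on to the groove.

Run:
```python
from h import *
z=.017;b=np.load("b2.npy")
for x in list(np.arange(.014,.063,.008))+[.066,.070,.073,.0755,.077]:
    arm.move_straight(gw(x,0,z),max_speed=0.03); f=favg(4,.015)-b; print(round(x*1e3,1),f.round(2))
    if f[0]<-2.5: print("STOP"); break
arm.wait(.3);print(arm.state()["t"])
snap("wrist","w14"); snap("side","s14",(250,180,390,285),5)
```

```text
14.0 [ 0.36 -0.21 -0.37]
22.0 [ 0.19 -0.19 -0.13]
30.0 [ 0.07  0.25 -0.12]
38.0 [-0.19 -0.2   0.05]
46.0 [-0.09  0.25 -0.78]
54.0 [ 0.04  0.17 -0.19]
62.0 [-0.14  0.12 -0.21]
66.0 [-0.05 -0.37 -0.23]
70.0 [ 0.88 -0.08 -0.65]
73.0 [ 1.55 -0.41 -0.26]
75.5 [-0.08  0.2  -0.45]
77.0 [-0.18 -0.02  0.08]
38.725
```

View pics/w14.png

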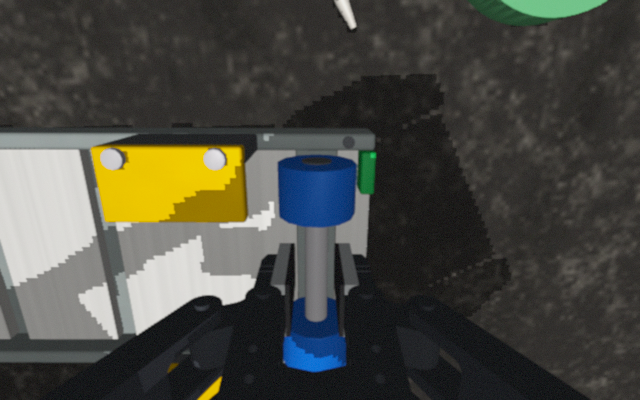

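View pics/s14.png

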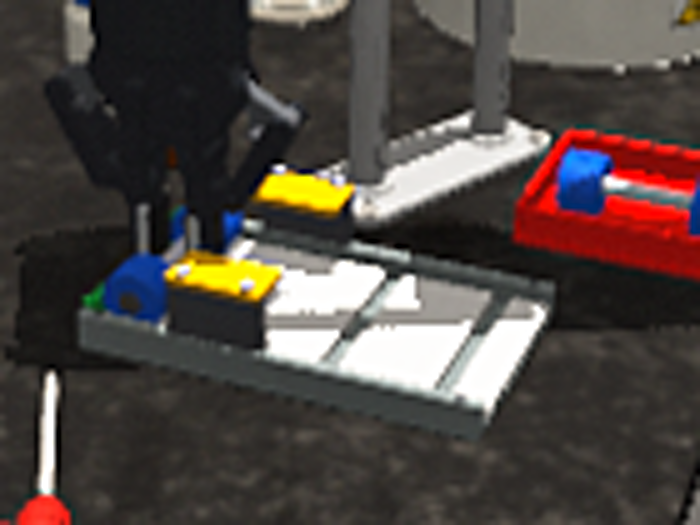

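It's in the groove: it briefly pulled on the front finger (+1.5 N) as it dropped, and now there's no load. The neck is centred at column 315 and the vial isn't near the fingers. I'll open and lift straight up.

Run:
```python
from h import *
arm.gripper_to(.034); arm.wait(.1)
arm.move_straight(gw(.077,0,.10),max_speed=0.08)
arm.move_straight(gw(.03,-.03,.25),max_speed=0.15); arm.wait(.1)
st=arm.state();s=snap("wrist","w15")
Rc,C=campose(s,st);K=s["K"]
def gp(x,y,z): return topix(np.array([gw(x,y,z)]),K,Rc,C)[0].round(1)
print(st["t"],"expected neck ends",gp(.077,.025,.025),gp(.077,-.025,.025))
for cam in ["wrist"]:
    for d in arm.search_frame(cam,"roller_1"): print(np.round(d["box"]),d["confidence"])
snap("side","s15",(240,180,420,315),4)
im=s["pixels"][:,:,::-1][60:240,200:440]; cv2.imwrite("pics/w15a.png",cv2.resize(im,None,fx=3,fy=3,interpolation=cv2.INTER_CUBIC))
```

```text
41.725 expected neck ends [360.9 106.1] [359.  153.9]
[149. 254. 234. 286.] 0.84
[345.  86. 375. 180.] 0.56
[189.  75. 389. 194.] 0.48
```

View pics/w15.png

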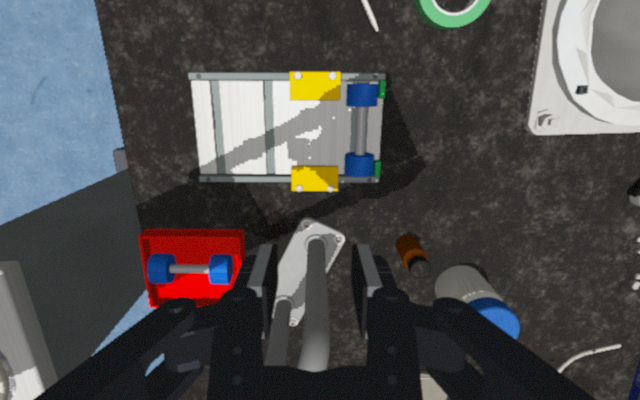

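View pics/s15.png

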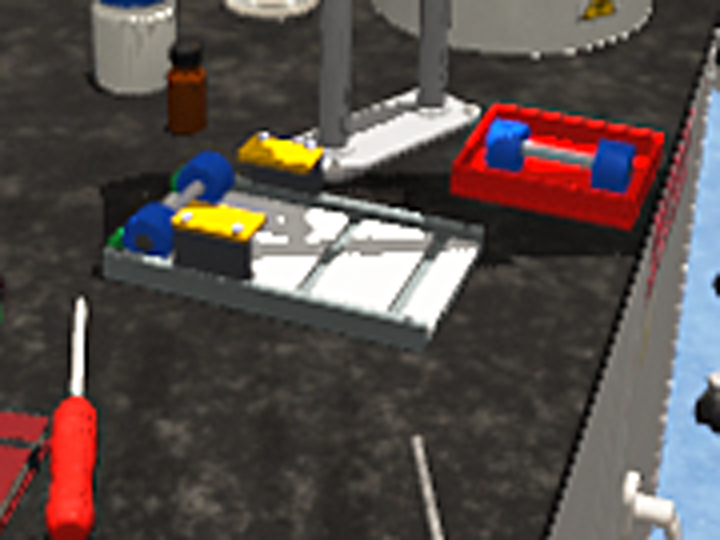

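The neck sits at column 361 against 360 expected for the groove middle. The other roller lies in the tray, the vial, screwdriver and hex key look unmoved, and the gripper is clear. Handing in.

Run:
```python
from h import *
print(favg().round(2)); arm.close_job(); print("handed in")
```

```text
[ 0.01 -0.31  0.1 ]
the job is handed in; nothing more can be done
handed in
```

Both rollers are tested and dealt with, and I handed the job in at about 42 s of the 72 s allowed; the system gave no verdict.

- **Front roller (out of round):** it jammed at the bridge, with push-back of about 3.9 N measured at the wrist, well under the limit. I drew it back, gripped its neck and carried it to the red tray. I lowered it until it touched the floor, at a wrist force of about 6 N, and let go there.
- **Near roller (true):** it rolled under the bridge without measurable resistance. It then dropped into the end groove, briefly pulling on the front finger as it fell. It was never gripped or lifted.

**Last checks:**
- The true roller's neck is within about 1 pixel of the groove middle.
- The other roller lies flat inside the tray.
- The bystanders show no visible movement; I judged this by eye from the pictures and did not measure it.
- The gripper is clear, with wrist force at noise level.

**One reading disagreed:** with the jaws closed on the 10 mm neck, the gripper reported an opening of about 8 mm. The grip held throughout.

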